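# Find the rocking jar lid and press it home

### The arm

A 6-joint arm with a two-finger parallel gripper is mounted at the origin on the work surface. World frame = base frame: x ahead of the robot, y to its left, z up, the work surface at z = 0. Lengths are in m, angles in rad, forces in N, time in s.
With the tool pointing down it reaches from about 0.375 to 0.75 m from the base axis. Payload 9 kg.
Tool frame: the origin (TCP) lies on the centre line of the jaws, within the pads' length; the fingertips stand 19 mm ahead of it and the grasp point (between the pads) is the TCP (tcp_to_tips is the distance from the TCP to the fingertips, in m); z points along the fingers, y is the direction in which the jaws open and shut (so a half turn about z gives the same grasp; the last joint's range is limited). The gripper opens to 85 mm and grips with 20 to 120 N. Pads are 22 mm wide; open, the fingers measure 114 mm over their backs; the gripper's body (76 mm by 85 mm) begins 54 mm behind the grasp point. The pads swing forward as they close: fully open they stand 13 mm farther back than shut.
Start: joints at [1.037, 0.104, 0.097, 1.564, 0, 1.353], TCP at [0.186, 0.57, 0.25] pointing down, gripper open.
Joint ranges: [-2.99, 2.99], [-0.84, 1.86], [-1.1, 1.16], [-1.84, 2.11], [-1.51, 1.56], [-3.14, 3.14]. Speed limits (rad/s): [2.22, 2.22, 2.57, 3.14, 3.14, 3.14].

### API

Orientations are given as [roll, pitch, yaw] about the fixed x, y, z axes, in that order (R = Rz(yaw) Ry(pitch) Rx(roll)).
In Python, from workcell import read_state, grab_frame, camera_model, hand_in, masks_of, tcp_to_tips gives the robot as it stands. The module is installed in compiled form; this text tells all that it offers.
- The arm moves only by the shell command python3 -m pendant 'ROWS' [FORCE]. ROWS is JSON, a list of rows, each an object with "turn": the turn, a rotation vector about the tool's x, y, z in degrees, a list of three; "delta_pos": the shift along the tool's x, y, z in m, a list of three; "gripper": the closure, from 0 (fully open) to 1 (shut). In form: [{"turn": [wx, wy, wz], "delta_pos": [x, y, z], "gripper": gripper}, ...]. A call has 1 to 5 rows; each row is the pose to reach, as a shift and turn from the pose commanded when the call began, along the tool's axes at that moment; what a row does not reach only later rows make up. A row lasts 1/8 s, in which the tool goes at most 62.5 mm and 10.7 degrees, less where a joint would pass 70% of its speed; a pose out of reach is approached as far as the arm can. A call with a gripper value outside its range is refused whole. The fingers move at their own pace and stop on an object; FORCE is the grip in N (left out, the last holds). Time passes only in rows, so rows that repeat a pose let the fingers close. It gives the time, the measured TCP pose, the force and the opening at its end, in the units of the state.
- read_state(): the state, without advancing time (a new reading comes with each control period).
- grab_frame(name): name is "side" or "top" or "wrist"; returns the picture (420x560x3 uint8, red, green, blue); there is no depth.
- camera_model(name): a dict with "intrinsics" (3x3 intrinsics, pixels), "k1" (the pictures are not rectified: a ray, as slopes to the right and down, at radius r is drawn at 1 + k1 r^2 times it, then the intrinsics apply), "extrinsics" (4x4, takes a point from world to camera coordinates). Camera axes: x right, y up, looking along -z (the intrinsics and any distortion apply to the point x, -y, -z); pixel columns grow to the right and rows downward; lengths in m; the calibration is good to about 2 mm. A picture is of the moment at which its call begins: read the wrist's pose just before it. camera_model takes no time and is no camera call; for the wrist camera it gives the pose at the moment of the call.
- hand_in(): hands the job in, once; it reports no verdict.
Trained networks look in the newest picture that a camera, given by its name, has taken for a name from the list of things; names that differ only in an ending like _2 or _b are one class to them, and where a whole thing is asked for, a point or a joint stands for the part that bears it (a point fixed in the world has none). Each returns a list of dicts, best first, with "confidence" (0 to 1); they miss things now and then, are a little off and sometimes report something else, mostly with a low value. They report only what shows in the picture. A call takes as long as a camera call.
- masks_of(camera, thing): "region" (420x560 bool, what is visible of it) and "extent" ([left, top, width, height] in pixels, round what is visible of it).
The state is a dict: "time": time; "q": joint angles; "dq": joint speeds; "joint_torque": joint torques, N m; "tool_pos": TCP position; "tcp_rot": TCP orientation; "wrist_force": force on the tool from outside, world axes, zero at the start; "torque": the same for the moment, N m; "opening": finger opening in m.
Only numpy, scipy, OpenCV 4.12 (cv2) and the standard library are available. Lean on these libraries where they do the work, as an engineer would, in place of code of your own. Each camera call takes 0.05 s, during which the arm holds its last target.

### The job

One of the four wooden jar lids was never pushed home, though they all look alike. Press gently with the closed fingertips near the edges of the lids to find the one that rocks, tipping it by pressing its edge; then press that one straight down at its middle until it is fully home, and finish while still holding it down with the fingertips. Do not pick up or pull up any lid, do not ram the lids, and leave everything else where it is.

Things in the scene. Friction and masses are not known exactly. Their poses are not given: they have to be found in the camera images.
- lid_a: Round flat wooden jar lid, 76 mm across, 20 mm tall, level top 88 to 100 mm above the table, on a white jar 69 mm across fixed in a rack. Origin: centre of the top face; z up. The four lids look alike; exactly one, in any of the four places, is not seated. The jars stand at uneven heights (by 6 mm), so height does not tell which.
- lid_b: Round flat wooden jar lid, 76 mm across, 20 mm tall, level top 88 to 100 mm above the table, on a white jar 69 mm across fixed in a rack. Origin: centre of the top face; z up. The four lids look alike; exactly one, in any of the four places, is not seated. The jars stand at uneven heights (by 6 mm), so height does not tell which.
- lid_c: Round flat wooden jar lid, 76 mm across, 20 mm tall, level top 88 to 100 mm above the table, on a white jar 69 mm across fixed in a rack. Origin: centre of the top face; z up. The four lids look alike; exactly one, in any of the four places, is not seated. The jars stand at uneven heights (by 6 mm), so height does not tell which.
- lid_d: Round flat wooden jar lid, 76 mm across, 20 mm tall, level top 88 to 100 mm above the table, on a white jar 69 mm across fixed in a rack. Origin: centre of the top face; z up. The four lids look alike; exactly one, in any of the four places, is not seated. The jars stand at uneven heights (by 6 mm), so height does not tell which.
- rack_a: Dark wooden rack on the robot's left, fixed, 120 x 280 x 30 mm, long side along its y; two of the jars stand in it, 70 mm either side of its middle. Origin: centre of its underside. A seated lid is rigid under a press (under 1 mm give). The unseated lid tips easily: 2 to 4 N pressed 24 to 30 mm out from its centre, on any side, dips that edge 2 to 4 mm in all; let go, it springs level.
- rack_b: The same kind of rack with the other two jars, on the robot's right. The unseated lid, in whichever rack, pressed at its centre resists with about 10 N of friction, goes down 4 mm to a hard stop, stays there and no longer rocks.
- cutter_a: Loose steel cutter ring, 36 mm across, 25 mm tall, standing on the first rack between its jars (bystander). Origin: centre of its underside.
- cutter_b: The same on the second rack (bystander).
- flavour: Loose amber glass bottle, 40 mm across, 105 mm tall, between the racks (bystander). Origin: centre of its underside.
- mug: Loose white mug, 76 mm across, 85 mm tall (bystander). Origin: centre of its underside.
- dish: Loose white bowl, 100 mm across, 40 mm tall (bystander). Origin: centre of its underside.
- spatula: Loose spatula lying on the table, 260 mm long (bystander).
- spoon: Loose steel spoon lying on the table, 170 mm long (bystander).

How it is judged:
By the outcome, as a careful person would: the job done as asked, in the order asked, and still so for the second after the job is handed in, while the arm keeps its last pose, push and grip.
It also fails if it takes over 64 s, if anything falls off the work surface, if the arm or the gripper's body presses on something with over 40 N, if the wrist force passes 120 N, or if a joint passes its speed limit or range.

## Working session

There is one attempt and no reset: what is moved stays moved. The work goes in short steps, Python scripts to look and compute and a shell command to move; the robot and the scene stay as the last step left them, time stands still between calls to the robot, and variables do not carry over. Pictures are saved under pics/ and viewed, and the job is handed in when it is done.

```bash
mkdir -p pics
cat > h.py <<'E'
import numpy as np, cv2
from workcell import *
def snap(c,n):
    im=grab_frame(c); cv2.imwrite(f'pics/{n}.png',im[:,:,::-1]); return im
def ray(c,u,v):
    m=camera_model(c);K=np.array(m['intrinsics']);E=np.array(m['extrinsics'])
    d=np.array([(u-K[0,2])/K[0,0],(v-K[1,2])/K[1,1]]);s=d.copy()
    for _ in range(30): s=d/(1+m['k1']*(s@s))
    R=E[:3,:3];t=E[:3,3]
    return -R.T@t, R.T@np.array([s[0],-s[1],-1])
def atz(c,u,v,z):
    o,d=ray(c,u,v); return o+d*(z-o[2])/d[2]
def proj(c,p):
    m=camera_model(c);K=np.array(m['intrinsics']);E=np.array(m['extrinsics'])
    q=E[:3,:3]@np.array(p)+E[:3,3]; s=np.array([q[0],-q[1]])/-q[2]; s=s*(1+m['k1']*(s@s))
    return K[:2,:2]@s+K[:2,2]
E
python3 - <<'E'
from h import *
s=read_state();print(s, tcp_to_tips)
snap('top','top0');snap('side','side0')
for c in ('top','side'):
    o,d=ray(c,280,210);print(c,o,d)
    grab_frame(c)
    for r in masks_of(c,'lid_a'):
        ys,xs=np.nonzero(r['region']);print(c,r['confidence'],r['extent'],xs.mean(),ys.mean(),len(xs),atz(c,xs.mean(),ys.mean(),.09))
E
```

```text
{'time': 0.0, 'q': array([ 1.03728699e+00,  1.04691431e-01,  9.64610106e-02,  1.56390019e+00,
       -2.55597079e-05,  1.35311342e+00]), 'dq': array([-0.00027288,  0.00042876, -0.00109792,  0.0007528 ,  0.00011703,
       -0.00220208]), 'joint_torque': array([-8.86017806e-04, -5.56936491e+01,  5.03642321e+01,  1.76958129e-02,
       -5.19240020e-04, -3.96675307e-05]), 'tool_pos': array([0.18618689, 0.57005246, 0.24952237]), 'tcp_rot': array([-3.14028434e+00, -2.63205104e-04,  2.82576606e+00]), 'wrist_force': array([-0.5390601 , -0.82028996,  0.01749114]), 'torque': array([-0.03080754, -0.04315767,  0.00247057]), 'opening': 0.08535459881243533} 0.019
top [0.31712304 0.01495003 1.06020556] [ 0.16787916  0.01385364 -0.98572293]
top 0.9 [221.7, 190.5, 31.0, 27.0] 236.68993288590605 202.4241610738255 745 [0.50517155 0.13670881 0.09      ]
top 0.69 [346.7, 184.9, 29.2, 33.4] 360.8835978835979 202.13492063492063 756 [ 0.49572082 -0.17454755  0.09      ]
top 0.61 [141.8, 250.6, 29.9, 97.9] 158.75890410958905 314.6977168949772 1095 [0.23259228 0.33229519 0.09      ]
top 0.57 [166.7, 198.6, 35.6, 31.3] 183.89780077619665 215.3751617076326 773 [0.47648149 0.27071044 0.09      ]
top 0.55 [399.7, 176.3, 32.8, 32.0] 414.10618279569894 191.7983870967742 744 [ 0.51799193 -0.31238578  0.09      ]
side [ 0.05186346 -0.63860411  0.85620566] [ 0.40417275  0.61067138 -0.68116702]
side 0.9 [243.4, 176.5, 33.5, 26.7] 260.80882352941177 191.55882352941177 680 [0.50324324 0.12900887 0.09      ]
side 0.84 [209.9, 156.3, 28.6, 24.6] 223.94444444444446 166.16319444444446 576 [0.4755359  0.26665383 0.09      ]
side 0.66 [371.9, 301.2, 38.0, 35.7] 390.17770597738286 318.718901453958 1238 [ 0.51661723 -0.31689776  0.09      ]
side 0.61 [317.9, 259.7, 37.9, 31.9] 336.04971319311665 275.2380497131931 1046 [ 0.49574635 -0.17803983  0.09      ]
```

View pics/top0.png

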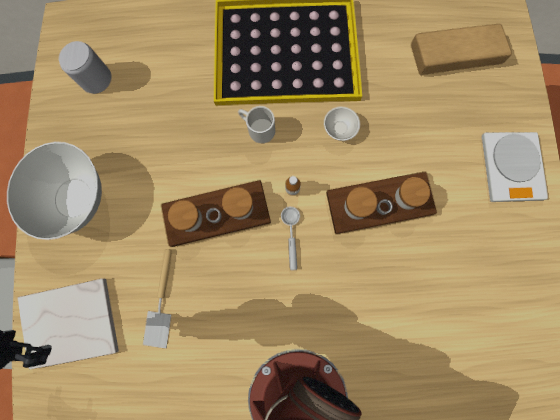

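View pics/side0.png

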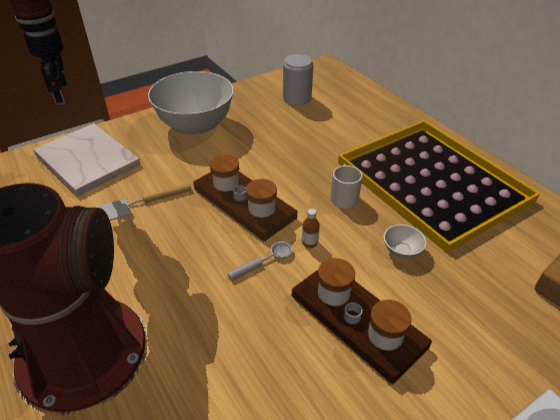

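Top view shows lids at about (184,215), (237,202), (361,202) and (414,192). The 0.61 report at (159,315) is the spatula. I'll fit a 76 × 20 mm cylinder to the masks from both cameras.

Run:
```python
from h import *
from scipy.optimize import least_squares
P={'top':[(184,215),(237,202),(361,202),(414,192)],'side':[(224,166),(261,192),(336,275),(390,319)]}
M={}
for c in P:
    grab_frame(c); R=masks_of(c,'lid_a')
    for i,p in enumerate(P[c]):
        for r in R:
            ys,xs=np.nonzero(r['region'])
            if np.hypot(xs.mean()-p[0],ys.mean()-p[1])<10: M[c,i]=(xs.mean(),ys.mean(),len(xs)); break
a=np.linspace(0,2*np.pi,60)
def cen(c,p):
    pts=np.array([proj(c,[p[0]+.038*np.cos(t),p[1]+.038*np.sin(t),p[2]-h]) for h in(0,.02) for t in a],np.float32)
    h=cv2.convexHull(pts); m=cv2.moments(h); return np.array([m['m10']/m['m00'],m['m01']/m['m00'],m['m00']])
for i in range(4):
    cs=[c for c in P if (c,i) in M]
    f=lambda p:np.r_[np.concatenate([cen(c,p)[:2]-M[c,i][:2] for c in cs]),(p[2]-.094)/.004]
    r=least_squares(f,[.5,0,.094],diff_step=1e-3); print(i,cs,r.x.round(4),r.fun.round(2),[(cen(c,r.x)[2].round(),M[c,i][2]) for c in cs])
```

```text
Traceback (most recent call last):
  File "h.py", line 14, in proj
    m=camera_model(c);K=np.array(m['intrinsics']);E=np.array(m['extrinsics'])
ValueError: time passes only in moves, steps and waits
```

```bash
python3 - <<'E'
s=open('h.py').read().replace("def snap","_c={}\n_cm=camera_model\ndef camera_model(c):\n    if c=='wrist': return _cm(c)\n    if c not in _c: _c[c]=_cm(c)\n    return _c[c]\ndef snap",1)
open('h.py','w').write(s)
E
cat > fit.py <<'E'
from h import *
from scipy.optimize import least_squares
P={'top':[(184,215),(237,202),(361,202),(414,192)],'side':[(224,166),(261,192),(336,275),(390,319)]}
M={}
for c in P:
    grab_frame(c); R=masks_of(c,'lid_a')
    for i,p in enumerate(P[c]):
        for r in R:
            ys,xs=np.nonzero(r['region'])
            if np.hypot(xs.mean()-p[0],ys.mean()-p[1])<10: M[c,i]=(xs.mean(),ys.mean(),len(xs)); break
a=np.linspace(0,2*np.pi,60)
def cen(c,p):
    pts=np.array([proj(c,[p[0]+.038*np.cos(t),p[1]+.038*np.sin(t),p[2]-h]) for h in(0,.02) for t in a],np.float32)
    h=cv2.convexHull(pts); m=cv2.moments(h); return np.array([m['m10']/m['m00'],m['m01']/m['m00'],m['m00']])
for i in range(4):
    cs=[c for c in P if (c,i) in M]
    f=lambda p:np.r_[np.concatenate([cen(c,p)[:2]-M[c,i][:2] for c in cs]),(p[2]-.094)/.004]
    r=least_squares(f,[.5,0,.094],diff_step=1e-3); print(i,cs,r.x.round(4),r.fun.round(2),[(cen(c,r.x)[2].round(),M[c,i][2]) for c in cs])
E
python3 fit.py
```

```text
0 ['top', 'side'] [0.478  0.2739 0.0948] [-0.13 -0.    0.07  0.19  0.19] [(np.float64(758.0), 791), (np.float64(588.0), 568)]
1 ['top', 'side'] [0.5066 0.1364 0.0935] [ 0.21 -0.3  -0.36 -0.06 -0.13] [(np.float64(747.0), 730), (np.float64(678.0), 634)]
2 ['top', 'side'] [ 0.4974 -0.175   0.096 ] [-0.25 -0.3  -0.11  0.4   0.49] [(np.float64(762.0), 749), (np.float64(1066.0), 970)]
3 ['top', 'side'] [ 0.5197 -0.3133  0.0939] [-0.02  0.07  0.05 -0.03 -0.01] [(np.float64(755.0), 741), (np.float64(1315.0), 1272)]
```

```bash
cat > d.py <<'E'
import sys
from h import *
from scipy.spatial.transform import Rotation as Ro
L=np.array([[.478,.2739],[.5066,.1364],[.4974,-.175],[.5197,-.3133]])
s=read_state();R=Ro.from_euler('xyz',s['tcp_rot']).as_matrix()
for i in range(4):
    for off in(0,.027,-.027):
        t=np.r_[L[i],0]+R[:,0]*off
        w=t-s['tool_pos'];w[2]=0
        print(i,off,(R.T@w)[:2].round(4))
print(s['time'],s['tool_pos'].round(4),s['wrist_force'].round(2),np.degrees(s['tcp_rot']).round(2))
E
python3 d.py
```

```text
0 0 [-0.3693 -0.1912]
0 0.027 [-0.3423 -0.1912]
0 -0.027 [-0.3963 -0.1912]
1 0 [-0.4392 -0.3131]
1 0.027 [-0.4122 -0.3131]
1 -0.027 [-0.4662 -0.3131]
2 0 [-0.5271 -0.6119]
2 0.027 [-0.5001 -0.6119]
2 -0.027 [-0.5541 -0.6119]
3 0 [-0.5913 -0.7365]
3 0.027 [-0.5643 -0.7365]
3 -0.027 [-0.6183 -0.7365]
0.7 [0.1864 0.5704 0.2504] [-0.33  1.1  -0.26] [179.99   0.   161.91]
```

```bash
python3 -m pendant '[{"turn":[0,0,0],"delta_pos":[-0.05,-0.03,0],"gripper":1},{"turn":[0,0,0],"delta_pos":[-0.1,-0.056,0],"gripper":1},{"turn":[0,0,0],"delta_pos":[-0.15,-0.084,0],"gripper":1},{"turn":[0,0,0],"delta_pos":[-0.2,-0.112,0],"gripper":1},{"turn":[0,0,0],"delta_pos":[-0.25,-0.14,0],"gripper":1}]' 40; python3 -m pendant '[{"turn":[0,0,0],"delta_pos":[-0.05,-0.028,0.02],"gripper":1},{"turn":[0,0,0],"delta_pos":[-0.0923,-0.0512,0.05],"gripper":1},{"turn":[0,0,0],"delta_pos":[-0.0923,-0.0512,0.09],"gripper":1},{"turn":[0,0,0],"delta_pos":[-0.0923,-0.0512,0.113],"gripper":1},{"turn":[0,0,0],"delta_pos":[-0.0923,-0.0512,0.113],"gripper":1}]';python3 d.py; python3 -c "
from h import *
snap('wrist','w1')"
```

```text
time: 1.32
tool_pos: [0.3815, 0.3582, 0.2505]
tcp_rot: [3.141, 0.0, 2.826]
wrist_force: [0.6, 0.2, 0.3]
opening: 0.0002
time: 1.95
tool_pos: [0.4512, 0.2818, 0.1356]
tcp_rot: [-3.14, -0.003, 2.825]
wrist_force: [-0.3, -1.1, -0.2]
opening: -0.0001
0 0 [-0.0279  0.0008]
0 0.027 [-0.0009  0.0008]
0 -0.027 [-0.0549  0.0008]
1 0 [-0.0979 -0.1209]
1 0.027 [-0.0709 -0.1209]
1 -0.027 [-0.1249 -0.1209]
2 0 [-0.1859 -0.4198]
2 0.027 [-0.1589 -0.4198]
2 -0.027 [-0.2129 -0.4198]
3 0 [-0.2501 -0.5443]
3 0.027 [-0.2231 -0.5443]
3 -0.027 [-0.2771 -0.5443]
1.95 [0.4512 0.2818 0.1356] [-0.31 -1.08 -0.18] [-1.7989e+02 -1.6000e-01  1.6189e+02]
```

View pics/w1.png

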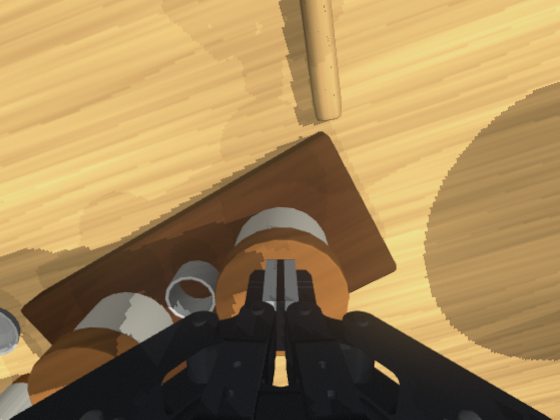

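The wrist view shows the closed tips (280,265–300) over lid 0 near its edge, and centred in the other direction. I'll descend slowly.

```bash
python3 -m pendant '[{"turn":[0,0,0],"delta_pos":[0,0,0.008],"gripper":1},{"turn":[0,0,0],"delta_pos":[0,0,0.014],"gripper":1},{"turn":[0,0,0],"delta_pos":[0,0,0.015],"gripper":1}]' ; for i in 1 2; do python3 -m pendant '[{"turn":[0,0,0],"delta_pos":[0,0,0.001],"gripper":1},{"turn":[0,0,0],"delta_pos":[0,0,0.001],"gripper":1}]'|grep -E "pos|force"; done
```

```text
time: 2.38
tool_pos: [0.4522, 0.2824, 0.1221]
tcp_rot: [-3.142, -0.0, 2.826]
wrist_force: [-0.1, -0.1, -0.3]
opening: 0.0001
tool_pos: [0.4524, 0.2823, 0.1215]
wrist_force: [-0.5, -0.3, -0.1]
tool_pos: [0.4524, 0.2823, 0.1203]
wrist_force: [0.6, 0.5, -1.0]
```

```bash
python3 -m pendant '[{"turn":[0,0,0],"delta_pos":[0,0,0.0015],"gripper":1},{"turn":[0,0,0],"delta_pos":[0,0,0.002],"gripper":1}]'|grep -E "pos|force"
```

```text
tool_pos: [0.4523, 0.2823, 0.1182]
wrist_force: [-0.0, 0.7, -0.5]
```

```bash
python3 -m pendant '[{"turn":[0,0,0],"delta_pos":[0,0,0.001],"gripper":1},{"turn":[0,0,0],"delta_pos":[0,0,0.001],"gripper":1}]'|grep -E "pos|force"
```

```text
tool_pos: [0.4523, 0.2823, 0.1172]
wrist_force: [-0.1, 0.4, 1.2]
```

```bash
python3 -m pendant '[{"turn":[0,0,0],"delta_pos":[0,0,0.001],"gripper":1},{"turn":[0,0,0],"delta_pos":[0,0,0.001],"gripper":1}]'|grep -E "pos|force"
```

```text
tool_pos: [0.4524, 0.2824, 0.1166]
wrist_force: [-0.8, -0.1, 2.7]
```

```bash
python3 -m pendant '[{"turn":[0,0,0],"delta_pos":[0,0,0.001],"gripper":1},{"turn":[0,0,0],"delta_pos":[0,0,0.001],"gripper":1}]'|grep -E "pos|force"
```

```text
tool_pos: [0.4525, 0.2824, 0.1164]
wrist_force: [-4.6, -0.9, 10.1]
```

Lid 0 is rigid: contact at TCP z of about 0.117, then under 1 mm of give at 10 N. On to lid 1.

```bash
python3 -m pendant '[{"turn":[0,0,0],"delta_pos":[0,0,-0.016],"gripper":1},{"turn":[0,0,0],"delta_pos":[-0.027,-0.046,-0.02],"gripper":1},{"turn":[0,0,0],"delta_pos":[-0.0545,-0.0935,-0.02],"gripper":1},{"turn":[0,0,0],"delta_pos":[-0.07,-0.122,-0.016],"gripper":1},{"turn":[0,0,0],"delta_pos":[-0.07,-0.122,-0.007],"gripper":1}]'|grep -E "pos|force"; python3 -m pendant '[{"turn":[0,0,0],"delta_pos":[0,0,0.002],"gripper":1},{"turn":[0,0,0],"delta_pos":[0,0,0.002],"gripper":1}]'; python3 d.py | grep '1 0.027'
```

```text
tool_pos: [0.4821, 0.1427, 0.1233]
wrist_force: [0.0, 0.5, 0.8]
time: 4.75
tool_pos: [0.4807, 0.1455, 0.1203]
tcp_rot: [3.141, -0.0, 2.827]
wrist_force: [-0.3, -0.3, 0.2]
opening: 0.0
1 0.027 [-0.0004 -0.0006]
```

```bash
python3 -m pendant '[{"turn":[0,0,0],"delta_pos":[0,0,0.001],"gripper":1},{"turn":[0,0,0],"delta_pos":[0,0,0.0015],"gripper":1}]'|grep -E "pos|force"
```

```text
tool_pos: [0.481, 0.1451, 0.1189]
wrist_force: [0.3, 0.2, 1.3]
```

```bash
python3 -m pendant '[{"turn":[0,0,0],"delta_pos":[0,0,0.001],"gripper":1},{"turn":[0,0,0],"delta_pos":[0,0,0.001],"gripper":1}]'|grep -E "pos|force"
```

```text
tool_pos: [0.4809, 0.1447, 0.1177]
wrist_force: [-0.5, -0.3, -0.5]
```

```bash
python3 -m pendant '[{"turn":[0,0,0],"delta_pos":[0,0,0.001],"gripper":1},{"turn":[0,0,0],"delta_pos":[0,0,0.001],"gripper":1}]'|grep -E "pos|force"
```

```text
tool_pos: [0.481, 0.1446, 0.1167]
wrist_force: [0.2, -0.2, -0.5]
```

```bash
python3 -m pendant '[{"turn":[0,0,0],"delta_pos":[0,0,0.001],"gripper":1},{"turn":[0,0,0],"delta_pos":[0,0,0.001],"gripper":1}]'|grep -E "pos|force"
```

```text
tool_pos: [0.4809, 0.1446, 0.1157]
wrist_force: [0.3, 0.6, -0.5]
```

```bash
python3 -m pendant '[{"turn":[0,0,0],"delta_pos":[0,0,0.001],"gripper":1},{"turn":[0,0,0],"delta_pos":[0,0,0.001],"gripper":1}]'|grep -E "pos|force"
```

```text
tool_pos: [0.4811, 0.1446, 0.115]
wrist_force: [-1.2, -0.6, 3.0]
```

```bash
python3 -m pendant '[{"turn":[0,0,0],"delta_pos":[0,0,0.001],"gripper":1},{"turn":[0,0,0],"delta_pos":[0,0,0.001],"gripper":1}]'|grep -E "pos|force"
```

```text
tool_pos: [0.4811, 0.1446, 0.115]
wrist_force: [-5.8, -0.9, 11.8]
```

Lid 1 is rigid too (z held at 0.115 while force rose from 3 to 12 N). Now lid 2, high enough to clear the bottle.

```bash
python3 -m pendant '[{"turn":[0,0,0],"delta_pos":[0,0,-0.045],"gripper":1},{"turn":[0,0,0],"delta_pos":[-0.015,-0.055,-0.05],"gripper":1},{"turn":[0,0,0],"delta_pos":[-0.032,-0.11,-0.05],"gripper":1},{"turn":[0,0,0],"delta_pos":[-0.049,-0.167,-0.05],"gripper":1},{"turn":[0,0,0],"delta_pos":[-0.066,-0.225,-0.05],"gripper":1}]'|grep -E "pos|force"; python3 -m pendant '[{"turn":[0,0,0],"delta_pos":[-0.0155,-0.053,0],"gripper":1},{"turn":[0,0,0],"delta_pos":[-0.022,-0.074,0.02],"gripper":1},{"turn":[0,0,0],"delta_pos":[-0.022,-0.074,0.035],"gripper":1},{"turn":[0,0,0],"delta_pos":[-0.022,-0.074,0.04],"gripper":1},{"turn":[0,0,0],"delta_pos":[-0.022,-0.074,0.042],"gripper":1}]'; python3 d.py | grep '2 0.027'
```

```text
tool_pos: [0.4736, -0.0916, 0.1638]
wrist_force: [-0.0, 0.3, 0.0]
time: 7.5
tool_pos: [0.4719, -0.1658, 0.1217]
tcp_rot: [3.141, -0.0, 2.827]
wrist_force: [-0.4, -0.3, -0.2]
opening: 0.0002
2 0.027 [-0.0001 -0.0008]
```

```bash
python3 -m pendant '[{"turn":[0,0,0],"delta_pos":[0,0,0.001],"gripper":1},{"turn":[0,0,0],"delta_pos":[0,0,0.001],"gripper":1}]'|grep -E "pos|force"; python3 d.py | grep '2 0.027'
```

```text
tool_pos: [0.4721, -0.1666, 0.1212]
wrist_force: [-0.1, -0.6, 0.0]
2 0.027 [ 0.0003 -0.0001]
```

```bash
python3 -m pendant '[{"turn":[0,0,0],"delta_pos":[0,0,0.001],"gripper":1},{"turn":[0,0,0],"delta_pos":[0,0,0.001],"gripper":1}]'|grep -E "pos|force"
```

```text
tool_pos: [0.4718, -0.1669, 0.1198]
wrist_force: [0.1, 0.7, -0.5]
```

```bash
python3 -m pendant '[{"turn":[0,0,0],"delta_pos":[0,0,0.001],"gripper":1},{"turn":[0,0,0],"delta_pos":[0,0,0.001],"gripper":1}]'|grep -E "pos|force"
```

```text
tool_pos: [0.4718, -0.167, 0.1188]
wrist_force: [0.7, -0.6, 0.5]
```

```bash
python3 -m pendant '[{"turn":[0,0,0],"delta_pos":[0,0,0.001],"gripper":1},{"turn":[0,0,0],"delta_pos":[0,0,0.001],"gripper":1}]'|grep -E "pos|force"
```

```text
tool_pos: [0.4718, -0.167, 0.1187]
wrist_force: [-3.3, 2.4, 8.0]
```

```bash
python3 -m pendant '[{"turn":[0,0,0],"delta_pos":[0,0,0.001],"gripper":1},{"turn":[0,0,0],"delta_pos":[0,0,0.001],"gripper":1}]'|grep -E "pos|force"
```

```text
tool_pos: [0.4719, -0.167, 0.1185]
wrist_force: [-6.9, 3.7, 16.7]
```

Lid 2 is rigid. Lid 3 is left, and I'll test it too.

```bash
python3 -m pendant '[{"turn":[0,0,0],"delta_pos":[0,0,-0.016],"gripper":1},{"turn":[0,0,0],"delta_pos":[-0.025,-0.046,-0.02],"gripper":1},{"turn":[0,0,0],"delta_pos":[-0.049,-0.0935,-0.02],"gripper":1},{"turn":[0,0,0],"delta_pos":[-0.064,-0.1245,-0.016],"gripper":1},{"turn":[0,0,0],"delta_pos":[-0.064,-0.1245,-0.008],"gripper":1}]'|grep -E "pos|force"; python3 -m pendant '[{"turn":[0,0,0],"delta_pos":[0,0,0.001],"gripper":1},{"turn":[0,0,0],"delta_pos":[0,0,0.001],"gripper":1},{"turn":[0,0,0],"delta_pos":[0,0,0.002],"gripper":1}]'; python3 d.py | grep '3 0.027'
```

```text
tool_pos: [0.494, -0.3076, 0.1251]
wrist_force: [0.3, 0.4, -0.2]
time: 9.75
tool_pos: [0.4942, -0.3046, 0.1233]
tcp_rot: [-3.141, 0.001, 2.827]
wrist_force: [0.2, 0.6, -0.4]
opening: -0.0003
3 0.027 [ 0.0001 -0.0004]
```

```bash
python3 -m pendant '[{"turn":[0,0,0],"delta_pos":[0,0,0.001],"gripper":1},{"turn":[0,0,0],"delta_pos":[0,0,0.001],"gripper":1}]'|grep -E "pos|force"
```

```text
tool_pos: [0.494, -0.305, 0.1218]
wrist_force: [-0.6, 0.5, -0.7]
```

```bash
python3 -m pendant '[{"turn":[0,0,0],"delta_pos":[0,0,0.001],"gripper":1},{"turn":[0,0,0],"delta_pos":[0,0,0.001],"gripper":1}]'|grep -E "pos|force"
```

```text
tool_pos: [0.4939, -0.3052, 0.1207]
wrist_force: [0.5, -0.6, 0.1]
```

```bash
python3 -m pendant '[{"turn":[0,0,0],"delta_pos":[0,0,0.001],"gripper":1},{"turn":[0,0,0],"delta_pos":[0,0,0.001],"gripper":1}]'|grep -E "pos|force"
```

```text
tool_pos: [0.4939, -0.3051, 0.1197]
wrist_force: [-0.9, 0.6, -1.3]
```

```bash
python3 -m pendant '[{"turn":[0,0,0],"delta_pos":[0,0,0.001],"gripper":1},{"turn":[0,0,0],"delta_pos":[0,0,0.001],"gripper":1}]'|grep -E "pos|force"
```

```text
tool_pos: [0.4939, -0.3051, 0.1187]
wrist_force: [-0.4, -0.4, -0.1]
```

```bash
python3 -m pendant '[{"turn":[0,0,0],"delta_pos":[0,0,0.001],"gripper":1},{"turn":[0,0,0],"delta_pos":[0,0,0.001],"gripper":1}]'|grep -E "pos|force"
```

```text
tool_pos: [0.4939, -0.3051, 0.1177]
wrist_force: [0.6, -0.2, -0.8]
```

```bash
python3 -m pendant '[{"turn":[0,0,0],"delta_pos":[0,0,0.001],"gripper":1},{"turn":[0,0,0],"delta_pos":[0,0,0.001],"gripper":1}]'|grep -E "pos|force"
```

```text
tool_pos: [0.4939, -0.3051, 0.1167]
wrist_force: [-0.3, 0.3, 0.4]
```

```bash
python3 -m pendant '[{"turn":[0,0,0],"delta_pos":[0,0,0.001],"gripper":1},{"turn":[0,0,0],"delta_pos":[0,0,0.001],"gripper":1}]'|grep -E "pos|force"
```

```text
tool_pos: [0.4939, -0.3051, 0.1156]
wrist_force: [0.3, 1.3, -0.9]
```

```bash
python3 -m pendant '[{"turn":[0,0,0],"delta_pos":[0,0,0.001],"gripper":1},{"turn":[0,0,0],"delta_pos":[0,0,0.001],"gripper":1}]'|grep -E "pos|force"
```

```text
tool_pos: [0.494, -0.3052, 0.1148]
wrist_force: [0.0, 0.4, 0.4]
```

```bash
python3 -m pendant '[{"turn":[0,0,0],"delta_pos":[0,0,0.001],"gripper":1},{"turn":[0,0,0],"delta_pos":[0,0,0.001],"gripper":1}]'|grep -E "pos|force"
```

```text
tool_pos: [0.494, -0.3052, 0.1139]
wrist_force: [-0.4, -0.2, 1.1]
```

```bash
python3 -m pendant '[{"turn":[0,0,0],"delta_pos":[0,0,0.001],"gripper":1},{"turn":[0,0,0],"delta_pos":[0,0,0.001],"gripper":1}]'|grep -E "pos|force"
```

```text
tool_pos: [0.4941, -0.3053, 0.113]
wrist_force: [-0.4, 0.7, 2.6]
```

```bash
python3 -m pendant '[{"turn":[0,0,0],"delta_pos":[0,0,0.001],"gripper":1},{"turn":[0,0,0],"delta_pos":[0,0,0.001],"gripper":1}]'|grep -E "pos|force"
```

```text
tool_pos: [0.4942, -0.3053, 0.1124]
wrist_force: [-0.9, 0.5, 6.8]
```

Lid 3 yields: force rises 0.4 → 1.1 → 2.6 → 6.8 N over about 2.5 mm, much softer than the others. I'll confirm on its opposite edge.

```bash
python3 -m pendant '[{"turn":[0,0,0],"delta_pos":[0,0,-0.004],"gripper":1},{"turn":[0,0,0],"delta_pos":[0,0,-0.014],"gripper":1},{"turn":[0,0,0],"delta_pos":[-0.027,0,-0.014],"gripper":1},{"turn":[0,0,0],"delta_pos":[-0.054,0,-0.014],"gripper":1},{"turn":[0,0,0],"delta_pos":[-0.054,0,-0.008],"gripper":1}]'|grep -E "pos|force";python3 -m pendant '[{"turn":[0,0,0],"delta_pos":[0,0,0.002],"gripper":1},{"turn":[0,0,0],"delta_pos":[0,0,0.003],"gripper":1},{"turn":[0,0,0],"delta_pos":[0,0,0.003],"gripper":1}]'; python3 d.py | grep '3 -0.027'
```

```text
tool_pos: [0.5464, -0.3224, 0.1201]
wrist_force: [0.2, -0.2, -0.8]
time: 13.5
tool_pos: [0.5449, -0.3218, 0.117]
tcp_rot: [3.142, 0.0, 2.826]
wrist_force: [0.5, -0.2, -0.1]
opening: 0.0001
3 -0.027 [-0.0004  0.0003]
```

```bash
python3 -m pendant '[{"turn":[0,0,0],"delta_pos":[0,0,0.001],"gripper":1},{"turn":[0,0,0],"delta_pos":[0,0,0.001],"gripper":1}]'|grep -E "pos|force"
```

```text
tool_pos: [0.5452, -0.3219, 0.1158]
wrist_force: [-0.3, 0.6, -0.1]
```

```bash
python3 -m pendant '[{"turn":[0,0,0],"delta_pos":[0,0,0.001],"gripper":1},{"turn":[0,0,0],"delta_pos":[0,0,0.001],"gripper":1}]'|grep -E "pos|force"
```

```text
tool_pos: [0.5453, -0.322, 0.1148]
wrist_force: [0.8, -0.8, 0.6]
```

```bash
python3 -m pendant '[{"turn":[0,0,0],"delta_pos":[0,0,0.001],"gripper":1},{"turn":[0,0,0],"delta_pos":[0,0,0.001],"gripper":1}]'|grep -E "pos|force"
```

```text
tool_pos: [0.5453, -0.322, 0.1138]
wrist_force: [-0.7, 0.0, 0.8]
```

```bash
python3 -m pendant '[{"turn":[0,0,0],"delta_pos":[0,0,0.001],"gripper":1},{"turn":[0,0,0],"delta_pos":[0,0,0.001],"gripper":1}]'|grep -E "pos|force"
```

```text
tool_pos: [0.5453, -0.322, 0.1128]
wrist_force: [-0.4, 0.4, 2.2]
```

Run:
```python
from h import *
snap('wrist','w3')
im=grab_frame('side');cv2.imwrite('pics/s3.png',cv2.resize(im[250:380,320:460,::-1],None,fx=5,fy=4))
```

```text
(no output)
```

View pics/s3.png

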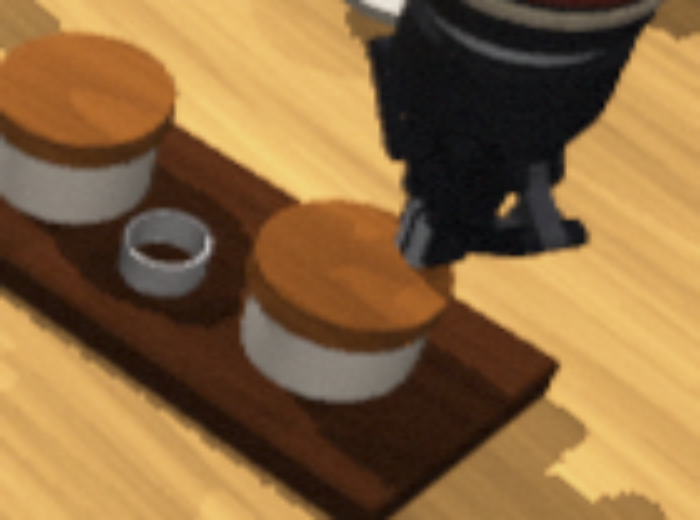

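View pics/w3.png

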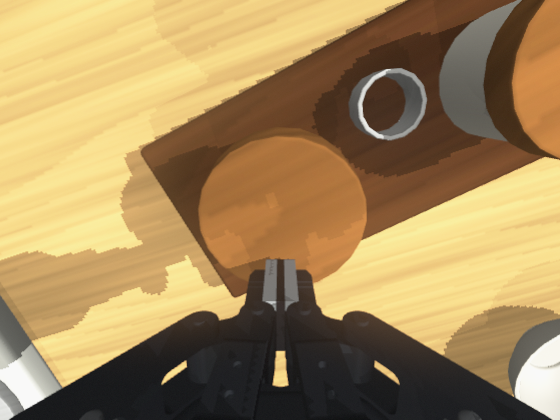

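Wrist and side views show the tips at the lid's far edge, centred at column 280. It gives about 2.5 mm at 2 N on both sides, so lid 3 is the rocker. Now I'll press it in the middle.

```bash
python3 -m pendant '[{"turn":[0,0,0],"delta_pos":[0,0,-0.004],"gripper":1},{"turn":[0,0,0],"delta_pos":[0,0,-0.011],"gripper":1},{"turn":[0,0,0],"delta_pos":[0.027,0,-0.011],"gripper":1},{"turn":[0,0,0],"delta_pos":[0.027,0,-0.006],"gripper":1},{"turn":[0,0,0],"delta_pos":[0.027,0,-0.005],"gripper":1}]'|grep -E "pos|force";python3 -m pendant '[{"turn":[0,0,0],"delta_pos":[0,0,0.001],"gripper":1},{"turn":[0,0,0],"delta_pos":[0,0,0.001],"gripper":1}]'; python3 d.py | grep '3 0 '
```

```text
tool_pos: [0.5198, -0.3136, 0.1177]
wrist_force: [1.3, 0.2, 0.2]
time: 15.48
tool_pos: [0.5199, -0.3136, 0.1167]
tcp_rot: [3.141, -0.0, 2.826]
wrist_force: [-0.1, 0.8, -0.3]
opening: 0.0001
3 0 [0.0003 0.0002]
```

```bash
python3 -m pendant '[{"turn":[0,0,0],"delta_pos":[0,0,0.001],"gripper":1},{"turn":[0,0,0],"delta_pos":[0,0,0.001],"gripper":1}]'|grep -E "pos|force"
```

```text
tool_pos: [0.5197, -0.3135, 0.1157]
wrist_force: [-0.6, 0.2, 0.0]
```

```bash
python3 -m pendant '[{"turn":[0,0,0],"delta_pos":[0,0,0.001],"gripper":1},{"turn":[0,0,0],"delta_pos":[0,0,0.001],"gripper":1}]'|grep -E "pos|force"
```

```text
tool_pos: [0.5197, -0.3136, 0.1153]
wrist_force: [-1.5, 0.9, 5.6]
```

```bash
python3 -m pendant '[{"turn":[0,0,0],"delta_pos":[0,0,0.001],"gripper":1},{"turn":[0,0,0],"delta_pos":[0,0,0.001],"gripper":1}]'|grep -E "pos|force"
```

```text
tool_pos: [0.5198, -0.3137, 0.1147]
wrist_force: [-2.4, 1.7, 7.8]
```

```bash
python3 -m pendant '[{"turn":[0,0,0],"delta_pos":[0,0,0.001],"gripper":1},{"turn":[0,0,0],"delta_pos":[0,0,0.001],"gripper":1}]'|grep -E "pos|force"
```

```text
tool_pos: [0.5198, -0.3136, 0.1138]
wrist_force: [-2.9, 2.4, 8.6]
```

Contact was at about 0.1154. The lid is now sliding down at around 8–9 N.

```bash
python3 -m pendant '[{"turn":[0,0,0],"delta_pos":[0,0,0.001],"gripper":1},{"turn":[0,0,0],"delta_pos":[0,0,0.001],"gripper":1}]'|grep -E "pos|force"
```

```text
tool_pos: [0.5198, -0.3137, 0.1128]
wrist_force: [-2.6, 2.5, 9.7]
```

```bash
python3 -m pendant '[{"turn":[0,0,0],"delta_pos":[0,0,0.001],"gripper":1},{"turn":[0,0,0],"delta_pos":[0,0,0.001],"gripper":1}]'|grep -E "pos|force"
```

```text
tool_pos: [0.5197, -0.3137, 0.1118]
wrist_force: [-2.0, 2.3, 8.9]
```

```bash
python3 -m pendant '[{"turn":[0,0,0],"delta_pos":[0,0,0.001],"gripper":1},{"turn":[0,0,0],"delta_pos":[0,0,0.001],"gripper":1}]'|grep -E "pos|force"
```

```text
tool_pos: [0.5198, -0.3137, 0.1111]
wrist_force: [-3.2, 2.7, 11.4]
```

```bash
python3 -m pendant '[{"turn":[0,0,0],"delta_pos":[0,0,0.001],"gripper":1},{"turn":[0,0,0],"delta_pos":[0,0,0.001],"gripper":1}]'|grep -E "pos|force"
```

```text
tool_pos: [0.5198, -0.3137, 0.1109]
wrist_force: [-5.7, 4.9, 16.7]
```

```bash
python3 -m pendant '[{"turn":[0,0,0],"delta_pos":[0,0,0.001],"gripper":1},{"turn":[0,0,0],"delta_pos":[0,0,0.001],"gripper":1},{"turn":[0,0,0],"delta_pos":[0,0,0.001],"gripper":1},{"turn":[0,0,0],"delta_pos":[0,0,0.001],"gripper":1}]'
```

```text
time: 17.98
tool_pos: [0.5198, -0.3137, 0.1108]
tcp_rot: [-3.141, 0.001, 2.826]
wrist_force: [-8.5, 6.3, 23.7]
opening: -0.0002
```

Run:
```python
from h import *
snap('wrist','w4');snap('side','s4')
```

```text
(no output)
```

View pics/s4.png

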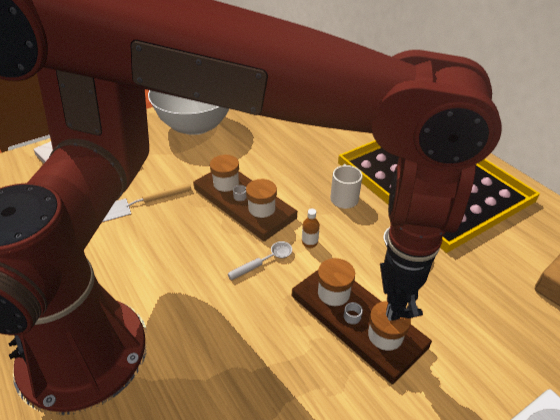

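View pics/w4.png

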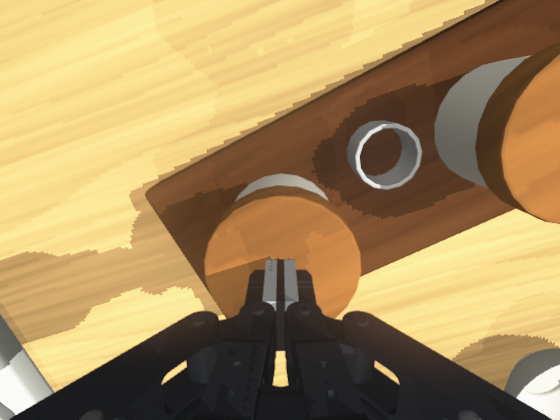

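The side view shows the tips on lid 3 (390,315) with the other objects where they were. The wrist view shows the tips near the lid's middle (280,280). The lid is at its hard stop under 24 N.

```bash
python3 -c "
from workcell import *
print(hand_in()); s=read_state(); print(s['time'],s['tool_pos'],s['wrist_force'])"
```

```text
the job is handed in; nothing more can be done
None
the job is handed in; nothing more can be done
```

I found the unseated lid, pressed it fully home, and handed the job in at about 18 s with the closed fingertips still holding it down.

- **Finding it:** I pressed each lid once near its edge. Three were rigid, giving under 1 mm at about 10, 12 and 17 N. The outer lid of the right-hand rack (around x 0.52, y −0.31) rocked, dipping about 2.5 mm at 2–3 N. A second press on its opposite edge showed the same.
- **Seating it:** Pressed at the middle, it slid down about 4.5 mm against 8–10 N, then stopped hard at a TCP height of 0.1108 m. Force rose to 24 N there with almost no further movement.
- **Last checks:** The final pictures show the tips near the lid's middle, and nothing else looks moved. A sideways force of about 10 N shows alongside the 24 N press. I did not press the edge again afterwards to check for rocking, because the job had to end while holding the lid down. Reading the state after handing in was refused, so there is no measurement from after that moment.

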